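Unload a wound clutch coil from its spindle stand

TASK

A freshly wound coil sits on the upright spindle of the unloading stand. Take hold of the lift carriage by its handle and raise it fully, so that the coil slides up off the spindle, then push the coil sideways, flat, onto the receiving shelf (not to the side with the scrap bin) until it is home against the end stop, and finally press the empty carriage all the way back down. Do not let the coil tip over or fall, and do not disturb the other things on the bench.

Things in the scene. Friction and masses are not known exactly. Their poses are not given: they have to be found in the camera images.
- stand: Unloading stand, fixed on the bench. Origin on the bench surface under the spindle axis; z up, x away from the handle towards two guide rods (12 mm thick, 138 mm high, at x +82, y +/-30), y along its dark base plate (372 mm, 12 thick). Grey end stop plates: inner faces at y +167 and -167 mm, tops 136 mm high. Shelf stands before one stop, scrap bin before the other; sides swap from run to run.
- spindle_tip (a point): Centre of the steel spindle's flat tip, 114 mm above the bench, stand axes. The shaft is 28 mm thick down to a 38 mm wide shoulder, 56 mm above the bench, on which the coil rests at the start.
- carriage (a joint): Height of the lift carriage in m: 0 fully down, 0.088 upper stop; starts at 0 to 0.02. Slides vertically and stays where left: up to 18 N to raise with the coil, about 8 N to press down empty. It starts clear below the coil and meets its underside at 0.026.
- carriage_top (a point): Centre of the carriage's top face, on the spindle axis: 30 mm above the bench at joint 0, 118 mm at 0.088 (then 4 mm above the spindle's tip, 2 mm above the shelf). An aluminium plate 116 x 116 mm, 12 thick, with a 48 mm square hole round the spindle. Rails 8 mm high along its two x sides, 106 mm apart inside; open to the stand's +y and -y.
- lift_handle (a point): Centre of the carriage's grip bar: black, 16 x 16 mm, 100 mm long along the stand's y, flat on top, on posts at its ends (72 mm free between them, 37 mm free below). It lies 120 mm to the stand's -x of the spindle axis, 45 mm above the carriage's top face, and moves with it (75 mm above the bench at joint 0, 163 mm at 0.088).
- shelf_home (a point): Centre of the fixed receiving shelf's top face, 116 mm above the bench, 117 mm from the spindle axis along the stand's +y or -y (it changes). Aluminium deck 98 mm along y, 120 mm along x, rails 8 mm high along its x sides (108 mm apart inside), open to the carriage across a 9 mm gap. The coil, flat on it and touching the end stop, has its centre 2 mm beyond this point.
- bin: The scrap bin, an open dark steel box 110 x 95 x 50 mm, fixed on the stand's base on the side without the shelf, 117 mm from the spindle axis; its rim is 62 mm above the bench. Origin: centre of its underside.
- coil_center (a point): Centre (half-way up) of the wound coil: a ring 96 mm across, 44 mm high, 34 mm bore, black flanges above and below copper winding; z is its axis. About 0.35 kg. Its centre is 78 mm above the bench at the start, 22 mm above whatever it rests on. Too wide to grasp across; pushing it sideways takes about 2 N.
- wrench: Bystander: steel spanner 160 mm long, lying flat on the bench near the stand; origin under its middle.
- jar: Bystander: white jar 60 mm wide, 70 mm high, on the bench near the stand; origin under its centre.
- spare_bobbin: Bystander: empty grey bobbin 60 mm wide, 58 mm high, standing on the bench beyond the stand; origin under its centre.
- screwdriver: Bystander: screwdriver 180 mm long, lying on the bench; origin under its middle.
- micrometer: Bystander: blue micrometer, about 140 by 70 mm, lying flat; origin on its measuring line at bench height.
- oil: Bystander: blue bottle 70 mm wide, 190 mm high; origin under its centre.
- hammer: Bystander: hammer 260 mm long, lying on the bench; origin under its middle.
Not all that is in view belongs to the job. What is shaped like the part that bears coil_center but blue or white is not meant.

How it is judged:
By the outcome, as a careful person would: the job done as asked, in the order asked, and still so for the second after the job is handed in, with the robot touching nothing.
It also fails if it takes over 51 s, if anything falls off the work surface, if the arm or the gripper's body presses on something with over 40 N, if the wrist force passes 120 N, or if a joint passes its speed limit or range.

ROBOT

A 7-joint arm with a two-finger parallel gripper is mounted at the origin on the work surface. World frame = base frame: x ahead of the robot, y to its left, z up, the work surface at z = 0. Lengths are in m, angles in rad, forces in N, time in s.
With the tool pointing down it reaches from about 0.425 to 0.95 m from the base axis. Payload 16.7 kg.
Tool frame: the origin (TCP) lies midway between the tips of the shut fingers; the grasp point (between the pads) lies 19 mm behind it (r.hold_point_z is the distance from the TCP to the grasp point, in m); z points along the fingers, y is the direction in which the jaws open and shut (so a half turn about z gives the same grasp; the last joint's range is limited). The gripper opens to 94 mm and grips with 3 to 60 N. Pads are 16 mm wide; open, the fingers measure 119 mm over their backs; the gripper's body (75 mm by 177 mm) begins 78 mm behind the grasp point.
Start: joints at [1.131, 0.426, 0.074, 1.606, -0.034, 1.111, -0.067], TCP at [0.193, -0.647, 0.205] pointing down, gripper open.
Joint ranges: [-2.85, 2.85], [-0.5, 2.14], [-1.23, 1.37], [0.21, 2.46], [-1.02, 4.16], [0.16, 2.05], [-2.73, 2.73]. Speed limits (rad/s): [1.89, 1.89, 2.39, 2.39, 3.01, 3.01, 3.01].

INTERFACE

Orientations are given as a rotation vector (axis times angle).
In Python, from cell import monitor, vision, r gives the robot as it stands.
- The arm moves only by the tool play_rows, never from a script. Its argument "commands" is a list of rows, each a list of 3 entries, a list of its own where there are three numbers: the turn, a rotation vector about the tool's x, y, z in rad, then the shift along the tool's x, y, z in mm, then the opening in per cent of the stroke, from 0 (shut) to 100 (fully open). A call has 1 to 8 rows; each row shifts and turns the commanded pose from where the row before left it, along the tool's axes as they then stand; what a row does not reach is not made up. A row lasts 1/8 s, in which the tool goes at most 62.5 mm and 10.7 degrees, less where a joint would pass 70% of its speed; a pose out of reach is approached as far as the arm can. A call with a gripper value outside its range is refused whole. The fingers move at their own pace and stop on an object; the grip force is fixed at half the most. Time passes only in rows, so rows that do not move let the fingers close. It gives the time, the measured TCP pose, the force and the opening at its end, in the units of the state.
- monitor.get_obs(): the state, without advancing time (a new reading comes with each control period).
- vision.grab_frame(name): name is "scene" or "side" or "wrist"; returns a dict with "color" (384x512x3 uint8, red, green, blue), "fx", "fy", "cx", "cy" (pixels), "dist" ([k1, k2, p1, p2, k3] as OpenCV has them; the pictures are not rectified), "world_from_camera" (4x4, takes a point from camera to world coordinates); the wrist camera has in their place "mount" (4x4, takes a point from camera to tool coordinates, whose origin is the TCP and whose axes are the flange's). Camera axes: x right, y up, looking along -z (the intrinsics and any distortion apply to the point x, -y, -z); pixel columns grow to the right and rows downward; lengths in m; the calibration is good to about 2 mm. A picture is of the moment at which its call begins: read the wrist's pose just before it. There is no depth.
- r.job_done(): hands the job in, once; it reports no verdict.
Trained networks look in a picture, given as the dict that the camera call returned (one of the last four; its "shot" number tells which), for a name from the list of things; names that differ only in an ending like _2 or _b are one class to them, and where a whole thing is asked for, a point or a joint stands for the part that bears it (a point fixed in the world has none). Each returns a list of dicts, best first, with "confidence" (0 to 1); they miss things now and then, are a little off and sometimes report something else, mostly with a low value. They report only what shows in the picture. A call takes as long as a camera call. They do not tell look-alikes from the thing itself.
- vision.spot_in(label, picture): "position" ([x, y, z] in m, in the coordinates of the camera as it stood for that picture, good to about 4 mm: the middle of the surface that is visible of it).
- vision.outline_of(label, picture): "region" (384x512 bool, what is visible of it).
- vision.tip_of(label, picture): "position" ([x, y, z] in m, in the coordinates of the camera as it stood for that picture, good to about 4 mm: a listed point, or the origin of a listed thing).
The state is a dict: "time": time; "joint_positions": joint angles; "qvel": joint speeds; "joint_torque": joint torques, N m; "tcp_pos": TCP position; "ee_rot": TCP orientation; "ft_force": force on the tool from outside, world axes, zero at the start; "wrist_torque": the same for the moment, N m; "opening": finger opening in m.
Only numpy, scipy, OpenCV 4.12 (cv2) and the standard library are available. Lean on these libraries where they do the work, as an engineer would, in place of code of your own. Each camera call takes 0.05 s, during which the arm holds its last target.

## Working session

There is one attempt and no reset: what is moved stays moved. The work goes in short steps, Python scripts to look and compute and a tool call to move; the robot and the scene stay as the last step left them, time stands still between calls to the robot, and variables do not carry over. Pictures are saved under pics/ and viewed, and the job is handed in when it is done.

Besides the shell and the picture viewer there is one more tool, called after ">>>" as name([rows], argument=value, ...), one row to a line, values as JSON. play_rows: Moves the arm, as the interface text tells. Its arguments: {"type":"object","properties":{"commands":{"type":"array","items":{"type":"array"}}},"required":["commands"]}

```bash
ls; mkdir -p pics; cat > h.py <<'E'
import numpy as np, cv2
from scipy.spatial.transform import Rotation as R
from cell import monitor, vision, r
def grab(n):
    o=monitor.get_obs(); p=vision.grab_frame(n)
    if 'world_from_camera' in p: T=np.array(p['world_from_camera'])
    else:
        W=np.eye(4); W[:3,:3]=R.from_rotvec(o['ee_rot']).as_matrix(); W[:3,3]=o['tcp_pos']; T=W@np.array(p['mount'])
    return p,T
def w(T,x): return (T@np.r_[x,1])[:3]
def save(p,f,crop=None,s=1.5):
    im=p['color'][:,:,::-1]
    if crop: a,b,c,d=crop; im=im[b:d,a:c]
    cv2.imwrite('pics/'+f,cv2.resize(im,None,fx=s,fy=s,interpolation=cv2.INTER_CUBIC))
def proj(p,T,X):
    X=np.atleast_2d(X); c=(np.linalg.inv(T)@np.c_[X,np.ones(len(X))].T).T[:,:3]
    c=c*[1,-1,-1]
    K=np.array([[p['fx'],0,p['cx']],[0,p['fy'],p['cy']],[0,0,1.]])
    return cv2.projectPoints(c.astype(float),np.zeros(3),np.zeros(3),K,np.array(p['dist'],float))[0][:,0]
E
python3 - <<'E'
from h import *
o=monitor.get_obs(); print({k:np.round(v,3) for k,v in o.items()}, r.hold_point_z)
for n in ['scene','side']:
    p,T=grab(n); save(p,n+'0.png')
    print(n,np.round(T,3).tolist(),p['fx'],p['dist'])
    for l in ['stand','spindle_tip','carriage_top','lift_handle','shelf_home','bin','coil_center','wrench','jar','spare_bobbin','screwdriver','micrometer','oil','hammer']:
        print(l,[(np.round(w(T,d['position']),3).tolist(),round(d['confidence'],2)) for d in vision.tip_of(l,p)][:4])
E
```

```text
pics
{'time': np.float64(0.0), 'joint_positions': array([ 1.131,  0.427,  0.074,  1.607, -0.034,  1.111, -0.067]), 'qvel': array([-0.   , -0.   , -0.   , -0.001, -0.001, -0.001, -0.001]), 'joint_torque': array([-0.0000e+00, -9.3582e+01,  3.6660e+00, -4.5419e+01, -4.9000e-02,
        2.0000e-02,  0.0000e+00]), 'tcp_pos': array([ 0.193, -0.646,  0.205]), 'ee_rot': array([-3.107, -0.453,  0.   ]), 'ft_force': array([ 0.552, -0.339, -0.494]), 'wrist_torque': array([-0.016,  0.012,  0.023]), 'opening': np.float64(0.094)} 0.0188
scene [[-0.216, -0.499, 0.839, 1.394], [0.976, -0.106, 0.189, 0.14], [-0.005, 0.86, 0.51, 0.621], [0.0, 0.0, 0.0, 1.0]] 371.40725736928545 [-0.06378176  0.          0.          0.          0.        ]
stand [([0.587, -0.111, -0.005], 0.74), ([0.335, -0.338, 0.003], 0.38)]
spindle_tip [([0.591, -0.112, 0.117], 0.56)]
carriage_top [([0.593, -0.108, 0.04], 0.91)]
lift_handle [([0.471, -0.101, 0.08], 0.96)]
shelf_home [([0.598, 0.0, 0.115], 0.9)]
bin [([0.58, -0.228, 0.01], 0.97)]
coil_center [([0.356, -0.138, 0.023], 0.8), ([0.376, 0.058, 0.023], 0.79), ([0.601, 0.161
[... 615 characters left out ...]
0.69)]
carriage_top [([0.589, -0.111, 0.038], 0.85)]
lift_handle [([0.472, -0.103, 0.084], 0.71)]
shelf_home [([0.601, 0.009, 0.114], 0.85)]
bin [([0.587, -0.229, 0.017], 0.96), ([0.746, -0.099, 0.003], 0.33), ([0.452, -0.261, 0.003], 0.21)]
coil_center [([0.357, -0.141, 0.019], 0.86), ([0.381, 0.06, 0.021], 0.85), ([0.592, 0.163, 0.021], 0.85), ([0.596, -0.112, 0.082], 0.81)]
wrench [([0.478, 0.07, 0.001], 0.79)]
jar [([0.451, -0.259, 0.005], 0.65), ([0.589, -0.114, -0.0], 0.18)]
spare_bobbin [([0.745, -0.102, 0.001], 0.57)]
screwdriver [([0.746, -0.095, 0.003], 0.67), ([0.34, -0.332, -0.001], 0.64)]
micrometer [([0.539, -0.472, 0.001], 0.72)]
oil [([0.675, -0.381, -0.003], 0.58)]
hammer []
```

View pics/scene0.png

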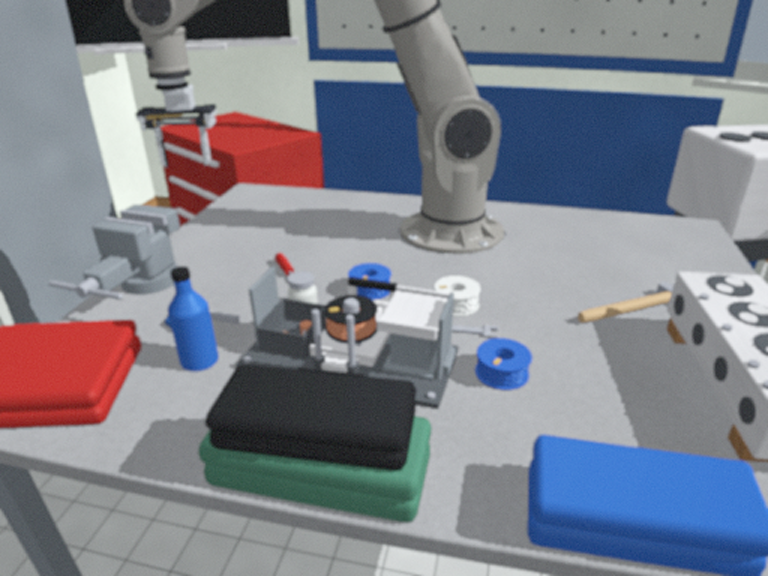

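View pics/side0.png

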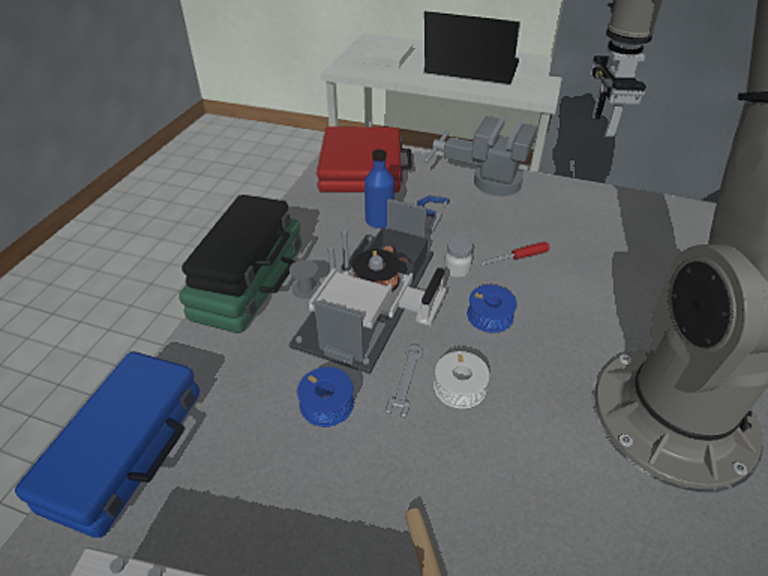

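The job coil is the copper one on the spindle. In side0 (viewed scale) the candidates are:
- copper with black flanges on the spindle, at (376,265)
- blue at (492,307)
- white at (462,378)
- blue at (326,396)

The shelf (350,290) is on stand +y and the bin (405,240) is on −y. Next I'll fit the pose and check a crop.

```bash
python3 - <<'E'
from h import *
from scipy.optimize import least_squares
M={'spindle_tip':[0,0,.114],'lift_handle':[-.12,0,None],'shelf_home':[0,.117,.116],'bin':[0,-.117,.012],'carriage_top':[0,0,None],'stand':[0,0,0]}
obs=[];im=[]
for n in ['scene','side']:
    p,T=grab(n)
    if n=='side': save(p,'crop0.png',(180,110,330,270),4)
    for l in M:
        d=vision.tip_of(l,p)
        if d and d[0]['confidence']>.5:
            x=w(T,d[0]['position']); obs.append((l,x)); im.append((n,p,T,l,proj(p,T,x)[0]))
def pos(v,l):
    m=M[l]; c,s=np.cos(v[2]),np.sin(v[2])
    z=m[2] if m[2] is not None else (.075+v[3] if l=='lift_handle' else .03+v[3])
    return np.array([v[0]+c*m[0]-s*m[1],v[1]+s*m[0]+c*m[1],z])
f=lambda v:np.concatenate([(pos(v,l)-x)/.004 for l,x in obs])
s=least_squares(f,[.59,-.11,-.06,.005],loss='soft_l1'); print(s.x)
for l,x in obs: print(l,np.round((x-pos(s.x,l))*1000,1))
v=s.x;np.save('v.npy',v)
o=monitor.get_obs();Rm=R.from_rotvec(o['ee_rot']).as_matrix();print(np.round(Rm,3))
# overlay on side
p,T=grab('side')
c,sn=np.cos(v[2]),np.sin(v[2])
def S(a): a=np.atleast_2d(a);return np.c_[v[0]+c*a[:,0]-sn*a[:,1],v[1]+sn*a[:,0]+c*a[:,1],a[:,2]]
for n in ['scene','side']:
    p,T=grab(n);k=4;img=cv2.resize(p['color'][:,:,::-1],None,fx=k,fy=k)
    polys=[[[x,y,.116] for x,y in [(-.06,.068),(.06,.068),(.06,.166),(-.06,.166)]],
     [[-.128,-.05,.083+v[3]],[-.112,-.05,.083+v[3]],[-.112,.05,.083+v[3]],[-.128,.05,.083+v[3]]],
     [[.048*np.cos(t),.048*np.sin(t),.1] for t in np.linspace(0,6.28,40)],
     [[.014*np.cos(t),.014*np.sin(t),.114] for t in np.linspace(0,6.28,40)],
     [[x,y,.062] for x,y in [(-.055,-.1645),(.055,-.1645),(.055,-.0695),(-.055,-.0695)]]]
    for q in polys:
        u=proj(p,T,S(q)); cv2.polylines(img,[np.int32((u+.5)*k)],True,(0,255,0),1)
    u0=proj(p,T,S([[0,0,.09]]))[0]*k; a,b=np.int32(u0)-[300,260]
    a,b=max(a,0),max(b,0)
    cv2.imwrite(f'pics/ov_{n}.png',img[b:b+520,a:a+640])
E
```

```text
[ 0.59111427 -0.11115302 -0.08725497  0.00897037]
spindle_tip [1.2 2.4 1.5]
lift_handle [0.7 4.2 1.1]
shelf_home [-0.9 -1.1  0.6]
bin [-0.5  3.  -0. ]
carriage_top [-0.5 -0.8 -0.7]
stand [-2.4 -1.9 -0.8]
spindle_tip [  0.7  -0.2 -76.2]
lift_handle [-0.1 -3.3 -0. ]
shelf_home [3.1 1.1 1. ]
bin [ 3.5 -0.5  3.6]
carriage_top [-0.8 -0.6 -0.3]
stand [-4.  -1.1 -0. ]
[[ 0.958  0.286 -0.   ]
 [ 0.286 -0.958  0.   ]
 [ 0.    -0.    -1.   ]]
```

View pics/ov_side.png

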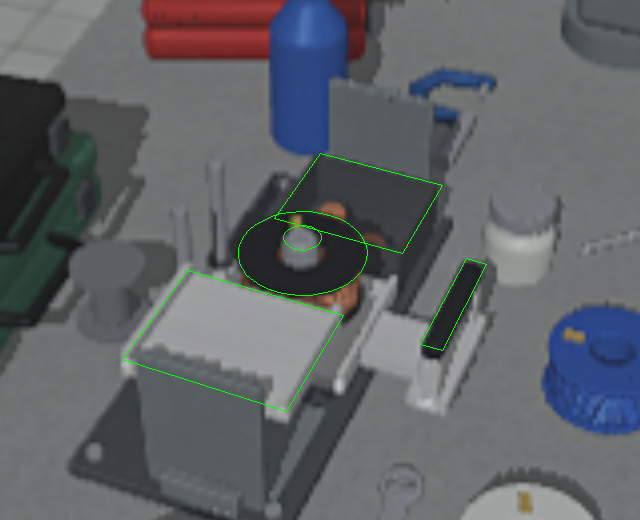

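View pics/ov_scene.png

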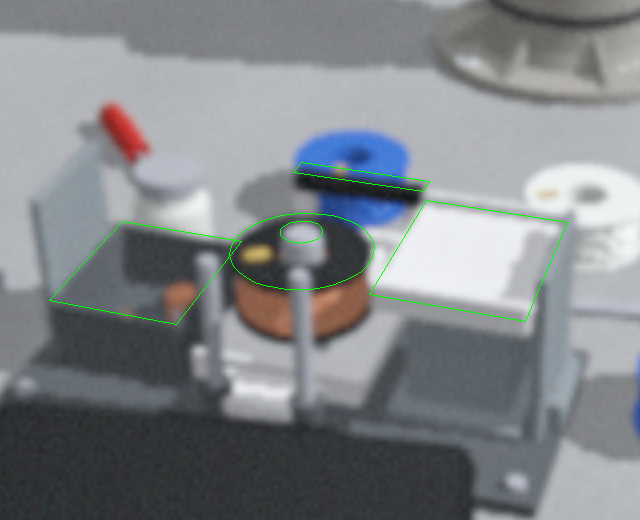

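View pics/crop0.png

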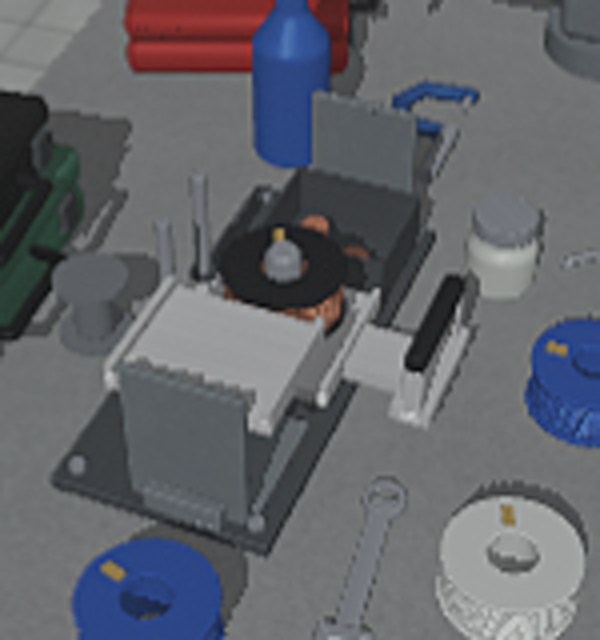

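The crop confirms it: copper winding, black flanges, on the spindle at (285,265). The overlay fits well: stand at (0.591,−0.111), yaw −0.087, shelf on +y, joint about 5–9 mm. Next is a planning helper.

```bash
cat > plan.py <<'E'
from h import *
def plan(target, yaw_y_deg, n, P=None,Rm=None):
    """straight line to target TCP; tool down, tool y heading yaw_y_deg; prints rows"""
    o=monitor.get_obs()
    P=np.array(o['tcp_pos']);Rm=R.from_rotvec(o['ee_rot'])
    t=np.radians(yaw_y_deg); y=np.array([np.cos(t),np.sin(t),0]); z=np.array([0,0,-1.]); G=R.from_matrix(np.c_[np.cross(y,z),y,z])
    d=(np.array(target)-P)/n*1000; rv=(Rm.inv()*G).as_rotvec()/n
    cur=Rm
    print('from',np.round(P,4),'turn total deg',np.round(np.degrees(rv*n),1))
    for i in range(n):
        print([np.round(rv,4).tolist(),np.round(cur.inv().apply(d),1).tolist()]); cur=cur*R.from_rotvec(rv)
E
python3 - <<'E'
from plan import *
v=np.load('v.npy');print(v)
plan([.472,-.101,.205],-5,12)
E
```

```text
[ 0.59111427 -0.11115302 -0.08725497  0.00897037]
from [ 0.1929 -0.6468  0.2054] turn total deg [ -0.   -0.  -68.4]
[[-0.0, -0.0, -0.0995], [35.3, -36.9, 0.0]]
[[-0.0, -0.0, -0.0995], [38.8, -33.3, 0.0]]
[[-0.0, -0.0, -0.0995], [41.9, -29.2, 0.0]]
[[-0.0, -0.0, -0.0995], [44.6, -24.9, 0.0]]
[[-0.0, -0.0, -0.0995], [46.8, -20.4, 0.0]]
[[-0.0, -0.0, -0.0995], [48.6, -15.6, 0.0]]
[[-0.0, -0.0, -0.0995], [50.0, -10.7, 0.0]]
[[-0.0, -0.0, -0.0995], [50.8, -5.7, 0.0]]
[[-0.0, -0.0, -0.0995], [51.1, -0.6, 0.0]]
[[-0.0, -0.0, -0.0995], [50.9, 4.4, 0.0]]
[[-0.0, -0.0, -0.0995], [50.2, 9.5, 0.0]]
[[-0.0, -0.0, -0.0995], [49.0, 14.4, 0.0]]
```

>>> play_rows([
  [[0,0,-0.1],[35,-37,0],100],
  [[0,0,-0.1],[39,-33,0],80],
  [[0,0,-0.1],[42,-29,0],50],
  [[0,0,-0.1],[45,-25,0],50],
  [[0,0,-0.1],[47,-20,0],50],
  [[0,0,-0.1],[49,-16,0],50],
  [[0,0,-0.1],[50,-11,0],50],
  [[0,0,-0.1],[51,-6,0],50],
])

```text
time: 3.35
tcp_pos: [0.3795, -0.2804, 0.2058]
ee_rot: [2.684, 1.632, 0.0]
ft_force: [1.3, -1.0, 0.3]
opening: 0.0468
```

>>> play_rows([
  [[0,0,-0.1],[51,-1,0],50],
  [[0,0,-0.1],[51,4,0],50],
  [[0,0,-0.1],[50,10,0],50],
  [[0,0,-0.1],[49,14,0],50],
  [[0,0,0],[0,0,0],50],
  [[0,0,0],[0,0,0],50],
])

```text
time: 4.1
tcp_pos: [0.4701, -0.0998, 0.2054]
ee_rot: [-2.31, -2.129, 0.0]
ft_force: [-0.5, -0.7, 0.4]
opening: 0.047
```

```bash
python3 - <<'E'
from plan import *
p,T=grab('wrist'); save(p,'w1.png')
for l in ['lift_handle','spindle_tip','carriage_top','shelf_home','coil_center']:
    print(l,[(np.round(w(T,d['position']),4).tolist(),round(d['confidence'],2)) for d in vision.tip_of(l,p)][:3])
print(monitor.get_obs()['joint_positions'])
plan([.472,-.101,.205],-5,1)
E
```

```text
lift_handle [([0.4714, -0.0998, 0.0833], 0.87)]
spindle_tip [([0.5906, -0.1081, 0.1111], 0.83)]
carriage_top []
shelf_home [([0.59, -0.1086, 0.1115], 0.69), ([0.5993, 0.0049, 0.1123], 0.62)]
coil_center [([0.5863, -0.1107, 0.0831], 0.96), ([0.3591, -0.1414, 0.0256], 0.92), ([0.3734, 0.0529, 0.0194], 0.82)]
[ 0.51806561  0.13772427 -0.47835158  2.00451262  0.07454283  1.01581789
 -0.07825254]
from [ 0.4701 -0.1     0.2056] turn total deg [0.  0.  0.3]
[[0.0001, 0.0001, 0.0047], [-0.8, 2.0, 0.6]]
```

View pics/w1.png

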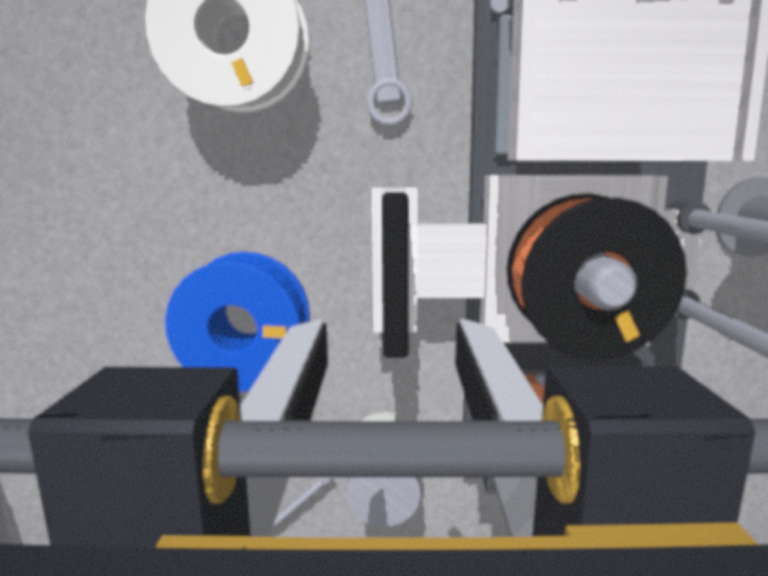

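The wrist view shows the black bar centred between the fingers at column 395 and parallel to the pads. The copper coil is at (600,275). I'll descend and grip.

>>> play_rows([
  [[0,0,0],[-0.5,1.5,30],50],
  [[0,0,0],[0,0,40],50],
  [[0,0,0],[0,0,40],50],
  [[0,0,0],[0,0,32],50],
  [[0,0,0],[0,0,0],50],
  [[0,0,0],[0,0,0],0],
  [[0,0,0],[0,0,0],0],
  [[0,0,0],[0,0,0],0],
])

```text
time: 5.4
tcp_pos: [0.4723, -0.1002, 0.0644]
ee_rot: [2.309, 2.128, 0.001]
ft_force: [-1.1, -0.2, -0.1]
opening: 0.0206
```

>>> play_rows([
  [[0,0,0],[0,0,0],0],
  [[0,0,0],[0,0,0],0],
])

```text
time: 5.65
tcp_pos: [0.4724, -0.1001, 0.0642]
ee_rot: [2.309, 2.129, 0.001]
ft_force: [-0.4, -1.2, 7.4]
opening: 0.016
```

```bash
python3 - <<'E'
from plan import *
p,T=grab('side'); save(p,'s2.png',(180,90,340,260),4)
E
```

```text
(no output)
```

View pics/s2.png

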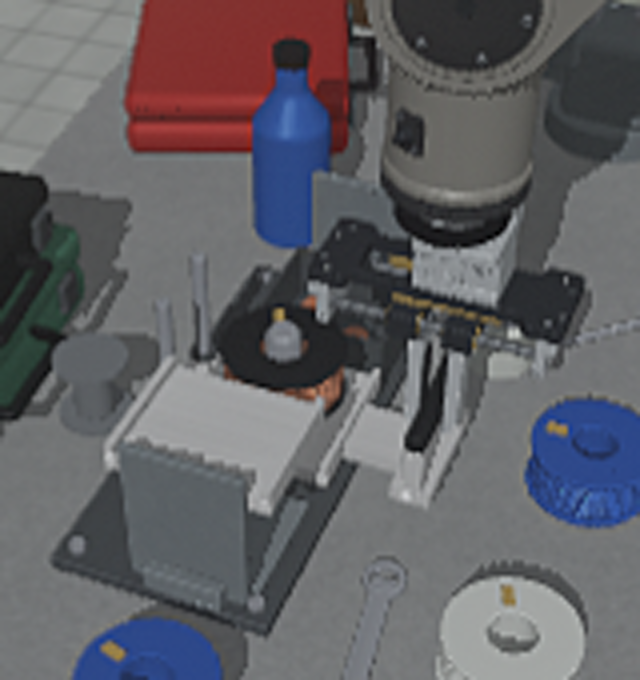

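Gripped at 16 mm opening. Raising now.

>>> play_rows([
  [[0,0,0],[0,0,-6],0],
  [[0,0,0],[0,0,-8],0],
  [[0,0,0],[0,0,-8],0],
  [[0,0,0],[0,0,-8],0],
  [[0,0,0],[0,0,-10],0],
  [[0,0,0],[0,0,-10],0],
  [[0,0,0],[0,0,-10],0],
  [[0,0,0],[0,0,-10],0],
])

```text
time: 6.7
tcp_pos: [0.4723, -0.1001, 0.1335]
ee_rot: [2.309, 2.129, 0.002]
ft_force: [9.9, -3.0, -17.1]
opening: 0.0156
```

>>> play_rows([
  [[0,0,0],[0,0,-4],0],
  [[0,0,0],[0,0,0],0],
])

```text
time: 6.95
tcp_pos: [0.4724, -0.1001, 0.1379]
ee_rot: [2.309, 2.129, 0.001]
ft_force: [4.0, -1.3, -0.0]
opening: 0.0158
```

>>> play_rows([
  [[0,0,0],[0,0,-3],0],
  [[0,0,0],[0,0,-2],0],
  [[0,0,0],[0,0,0],0],
])

```text
time: 7.32
tcp_pos: [0.4724, -0.1001, 0.1425]
ee_rot: [2.309, 2.129, 0.001]
ft_force: [8.6, -3.3, -10.1]
opening: 0.0157
```

>>> play_rows([
  [[0,0,0],[0,0,-2],0],
  [[0,0,0],[0,0,-1],0],
])

```text
time: 7.58
tcp_pos: [0.4724, -0.1001, 0.1445]
ee_rot: [2.309, 2.129, 0.002]
ft_force: [21.1, -4.1, -43.1]
opening: 0.016
```

Force rose to 43 N at the upper stop (grasp point z 0.163, as expected). Relax 1 mm, then check.

>>> play_rows([
  [[0,0,0],[0,0,1],0],
  [[0,0,0],[0,0,0],0],
])

```text
time: 7.82
tcp_pos: [0.4723, -0.1001, 0.1443]
ee_rot: [2.309, 2.129, 0.001]
ft_force: [9.8, -2.7, -14.3]
opening: 0.016
```

```bash
python3 - <<'E'
from plan import *
for n in ['side','scene']:
    p,T=grab(n); save(p,n+'3.png',(180,90,340,260) if n=='side' else (140,160,330,280),4)
    for l in ['lift_handle','coil_center','carriage_top']:
        print(l,[(np.round(w(T,d['position']),4).tolist(),round(d['confidence'],2)) for d in vision.tip_of(l,p)][:5])
E
```

```text
lift_handle [([0.4724, -0.1011, 0.1626], 0.68)]
coil_center [([0.3808, 0.0592, 0.0209], 0.87), ([0.5944, 0.1637, 0.0222], 0.83), ([0.5955, -0.1113, 0.1451], 0.78), ([0.356, -0.1379, 0.0199], 0.58)]
carriage_top [([0.5908, -0.1114, 0.118], 0.75)]
lift_handle [([0.4709, -0.0991, 0.1619], 0.62)]
coil_center [([0.3789, 0.0571, 0.0232], 0.87), ([0.5975, 0.161, 0.019], 0.85), ([0.594, -0.1139, 0.1434], 0.67), ([0.3572, -0.139, 0.023], 0.57), ([0.3335, -0.3374, 0.0022], 0.51)]
carriage_top [([0.5905, -0.1101, 0.1192], 0.73)]
```

View pics/side3.png

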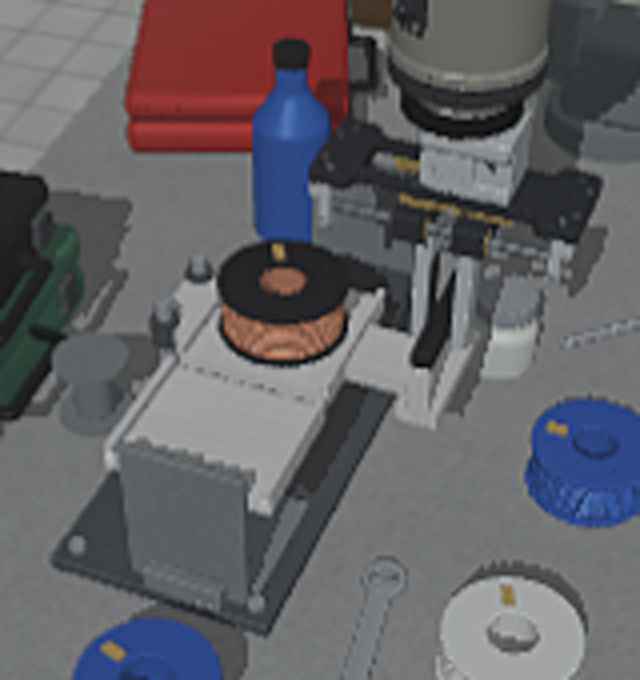

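View pics/scene3.png

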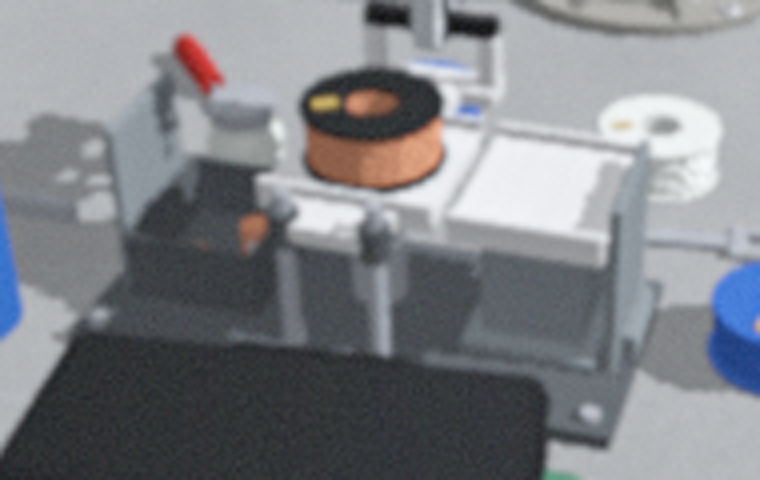

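The carriage is at its upper stop with the coil flat on it, clear of the spindle. Release, rise, and go to the bin side of the coil.

>>> play_rows([
  [[0,0,0],[0,0,0],43],
  [[0,0,0],[0,0,0],43],
  [[0,0,0],[0,0,0],43],
  [[0,0,0],[0,0,-10],43],
  [[0,0,0],[0,0,-20],43],
  [[0,0,0],[0,0,-30],43],
  [[0,0,0],[-26,30,0],43],
  [[0,0,0],[-26,30,0],43],
])

```text
time: 9.22
tcp_pos: [0.5284, -0.1574, 0.2061]
ee_rot: [2.308, 2.129, 0.001]
ft_force: [0.2, 0.4, 0.1]
opening: 0.0406
```

>>> play_rows([
  [[0,0,0],[-26,30,0],43],
  [[0,0,0],[-4,30,0],43],
  [[0,0,0],[0,0,0],43],
  [[0,0,0],[0,0,0],43],
])

```text
time: 9.72
tcp_pos: [0.5843, -0.191, 0.2047]
ee_rot: [-2.309, -2.13, 0.0]
ft_force: [-0.2, -0.5, 0.4]
opening: 0.0406
```

```bash
python3 - <<'E'
from plan import *
p,T=grab('wrist'); save(p,'w4.png')
for l in ['coil_center','lift_handle','carriage_top','shelf_home']:
    print(l,[(np.round(w(T,d['position']),4).tolist(),round(d['confidence'],2)) for d in vision.tip_of(l,p)][:5])
o=monitor.get_obs();print(o['tcp_pos'],o['joint_positions'])
E
```

```text
coil_center []
lift_handle [([0.4701, -0.0997, 0.1586], 0.64)]
carriage_top []
shelf_home []
[ 0.584376   -0.19129029  0.20491861] [ 0.54017811  0.35927155 -0.41738631  1.72488481  0.16166613  1.09105423
 -0.00933885]
```

View pics/w4.png

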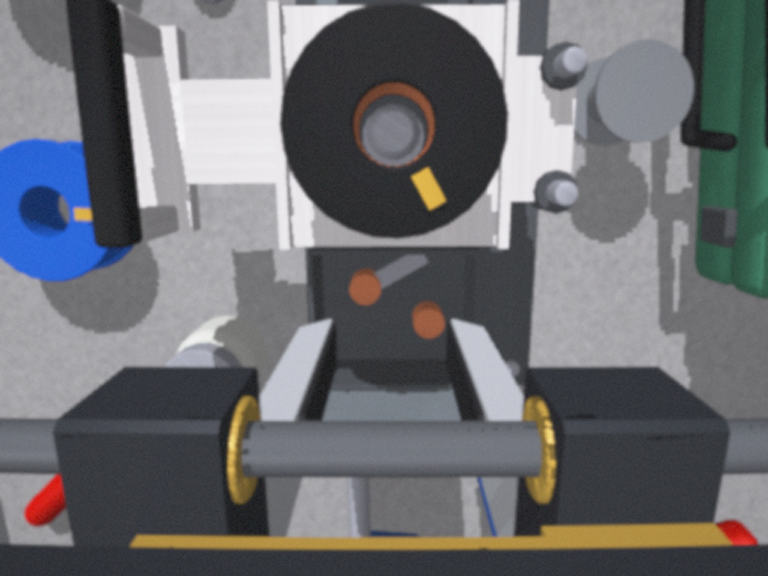

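The view shows the coil at (395,120), centred between the fingers. Descend and push along tool +x.

>>> play_rows([
  [[0,0,0],[0,0,35],43],
  [[0,0,0],[0,0,39],43],
  [[0,0,0],[0,0,0],43],
  [[0,0,0],[12,0,0],43],
  [[0,0,0],[8,0,0],43],
  [[0,0,0],[5,0,0],43],
  [[0,0,0],[5,0,0],43],
  [[0,0,0],[5,0,0],43],
])

```text
time: 10.98
tcp_pos: [0.5878, -0.157, 0.131]
ee_rot: [2.309, 2.128, -0.0]
ft_force: [-0.9, -3.7, 3.2]
opening: 0.0403
```

```bash
python3 - <<'E'
from plan import *
o=monitor.get_obs();print(o['tcp_pos'],o['ft_force'])
p,T=grab('scene'); save(p,'sc5.png',(140,160,330,280),4)
E
```

```text
[ 0.58781056 -0.15704338  0.13097314] [-0.8724772  -3.7478073   3.18488172]
```

View pics/sc5.png

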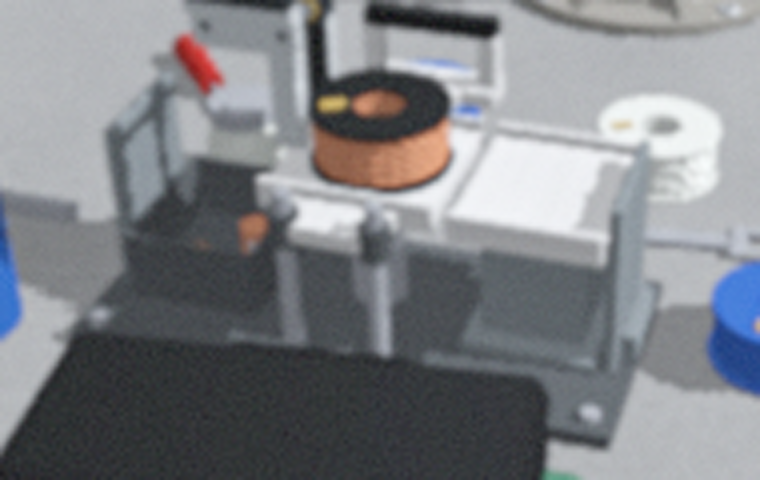

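Contact made with a light 3.7 N; the coil slides flat. Continuing.

>>> play_rows([
  [[0,0,0],[7,0,0],43],
  [[0,0,0],[7,0,0],43],
  [[0,0,0],[7,0,0],43],
  [[0,0,0],[7,0,0],43],
  [[0,0,0],[7,0,0],43],
  [[0,0,0],[7,0,0],43],
  [[0,0,0],[7,0,0],43],
  [[0,0,0],[7,0,0],43],
])

```text
time: 12.02
tcp_pos: [0.5921, -0.1002, 0.1305]
ee_rot: [-2.31, -2.13, 0.0]
ft_force: [-0.7, -4.5, 4.2]
opening: 0.0404
```

>>> play_rows([
  [[0,0,0],[7,0,0],43],
  [[0,0,0],[7,0,0],43],
  [[0,0,0],[7,0,0],43],
  [[0,0,0],[7,0,0],43],
  [[0,0,0],[7,0,0],43],
  [[0,0,0],[7,0,0],43],
  [[0,0,0],[4,0,0],43],
])

```text
time: 12.9
tcp_pos: [0.5959, -0.0543, 0.1306]
ee_rot: [2.309, 2.13, 0.0]
ft_force: [0.2, -2.1, -0.3]
opening: 0.0405
```

```bash
python3 - <<'E'
from plan import *
o=monitor.get_obs();print(o['tcp_pos'],o['ft_force'])
p,T=grab('scene'); save(p,'sc6.png',(140,160,330,280),4)
E
```

```text
[ 0.59592737 -0.05433574  0.13058693] [ 0.16778808 -2.1456972  -0.26161524]
```

View pics/sc6.png

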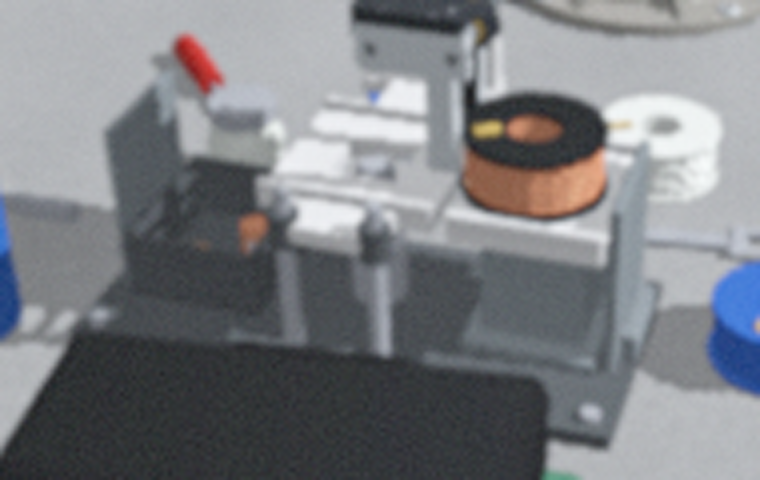

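The coil has crossed the gap and is flat on the shelf, with about 10 mm to go.

>>> play_rows([
  [[0,0,0],[3,0,0],43],
  [[0,0,0],[3,0,0],43],
  [[0,0,0],[2,0,0],43],
  [[0,0,0],[0,0,0],43],
])

```text
time: 13.45
tcp_pos: [0.5965, -0.0466, 0.1305]
ee_rot: [-2.309, -2.13, -0.0]
ft_force: [-0.0, -0.3, 0.8]
opening: 0.0403
```

>>> play_rows([
  [[0,0,0],[2,0,0],43],
  [[0,0,0],[1,0,0],43],
])

```text
time: 13.7
tcp_pos: [0.5968, -0.0439, 0.1305]
ee_rot: [2.31, 2.129, 0.0]
ft_force: [-0.2, -2.1, 1.6]
opening: 0.04
```

>>> play_rows([
  [[0,0,0],[1,0,0],43],
  [[0,0,0],[1,0,0],43],
])

```text
time: 13.95
tcp_pos: [0.5969, -0.0426, 0.1305]
ee_rot: [2.31, 2.129, -0.001]
ft_force: [-1.3, -8.0, 2.1]
opening: 0.0406
```

>>> play_rows([
  [[0,0,0],[1,0,0],43],
])

```text
time: 14.08
tcp_pos: [0.5969, -0.0424, 0.1305]
ee_rot: [2.31, 2.128, -0.002]
ft_force: [-0.3, -11.6, 3.5]
opening: 0.0407
```

```bash
python3 - <<'E'
from plan import *
o=monitor.get_obs();print(o['tcp_pos'],o['ft_force'])
p,T=grab('side'); save(p,'s7.png',(180,90,340,260),4)
for l in ['coil_center']:
    print(l,[(np.round(w(T,d['position']),4).tolist(),round(d['confidence'],2)) for d in vision.tip_of(l,p)][:5])
E
```

```text
[ 0.59686287 -0.04243055  0.13051992] [ -0.31240429 -11.55904102   3.47126548]
coil_center [([0.3586, -0.1355, 0.0202], 0.94), ([0.591, 0.1667, 0.0239], 0.92), ([0.381, 0.0568, 0.0201], 0.87), ([0.6024, 0.0092, 0.1408], 0.58), ([0.4751, -0.1052, 0.1634], 0.22)]
```

View pics/s7.png

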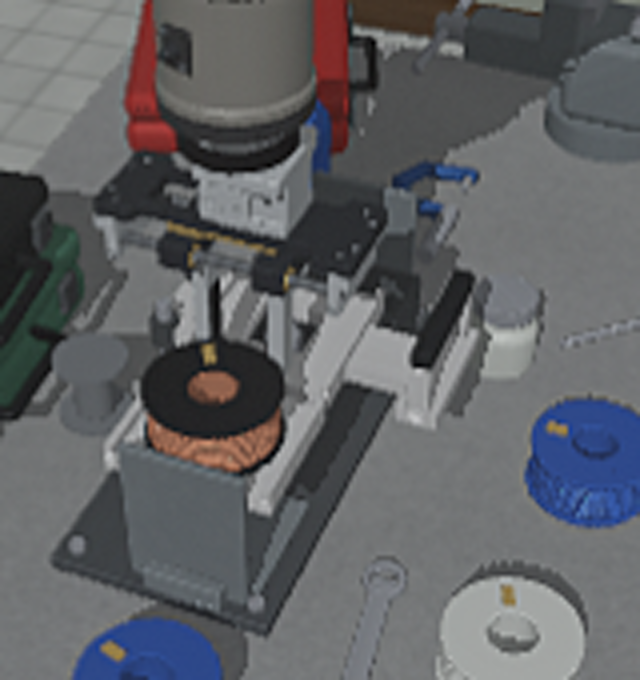

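Force rose to 11.6 N exactly at the predicted stop position, and the coil is flat against the end stop. Back off, rise, shut the fingers and go over the handle.

>>> play_rows([
  [[0,0,0],[-4,0,0],43],
  [[0,0,0],[-20,0,0],43],
  [[0,0,0],[-5,0,-20],43],
  [[0,0,0],[0,0,-55],20],
  [[0,0,0],[-10,-30,0],0],
  [[0,0,0],[-10,-30,0],0],
  [[0,0,0],[-10,-30,0],0],
  [[0,0,0],[-10,-30,0],0],
])

```text
time: 15.18
tcp_pos: [0.4711, -0.1003, 0.2068]
ee_rot: [2.309, 2.129, 0.001]
ft_force: [0.1, -0.5, 0.6]
opening: 0.0007
```

>>> play_rows([
  [[0,0,0],[0,0,0],0],
  [[0,0,0],[0,0,0],0],
])

```text
time: 15.42
tcp_pos: [0.4727, -0.0999, 0.2066]
ee_rot: [2.309, 2.129, 0.002]
ft_force: [-0.1, -0.3, 0.2]
opening: 0.0005
```

```bash
python3 - <<'E'
from plan import *
o=monitor.get_obs()
p,T=grab('wrist'); save(p,'w8.png')
plan([.4724,-.1005,.200],-5,1)
E
```

```text
from [ 0.4728 -0.0997  0.2062] turn total deg [ 0.1 -0.   0.4]
[[0.0012, -0.0003, 0.0064], [-0.8, -0.3, 6.2]]
```

View pics/w8.png

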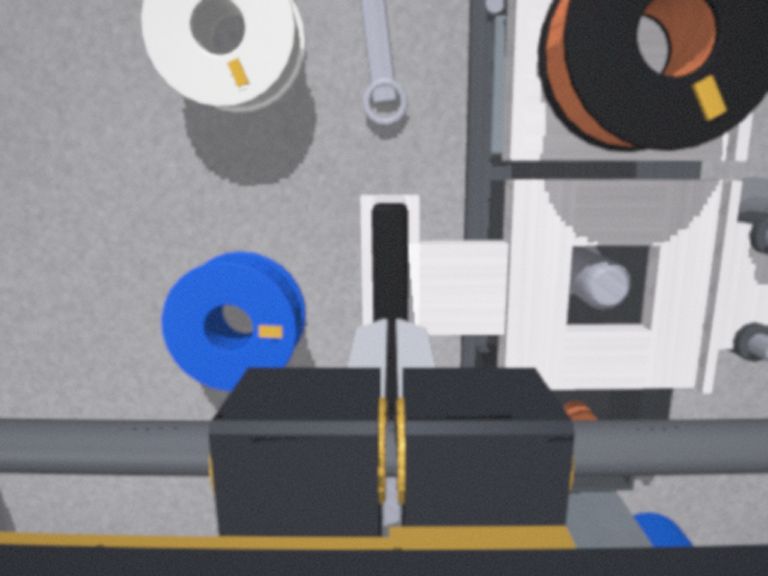

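The shut fingers are centred over the bar at (390,260), and the carriage is empty. Pressing down.

>>> play_rows([
  [[0,0,0],[0,0,20],0],
  [[0,0,0],[0,0,10],0],
  [[0,0,0],[0,0,6],0],
  [[0,0,0],[0,0,8],0],
  [[0,0,0],[0,0,10],0],
  [[0,0,0],[0,0,10],0],
  [[0,0,0],[0,0,10],0],
  [[0,0,0],[0,0,10],0],
])

```text
time: 16.48
tcp_pos: [0.472, -0.0996, 0.1216]
ee_rot: [-2.309, -2.13, -0.0]
ft_force: [-4.8, 1.4, 8.7]
opening: -0.0002
```

>>> play_rows([
  [[0,0,0],[0,0,10],0],
  [[0,0,0],[0,0,10],0],
  [[0,0,0],[0,0,10],0],
  [[0,0,0],[0,0,4],0],
  [[0,0,0],[0,0,2],0],
])

```text
time: 17.1
tcp_pos: [0.472, -0.0996, 0.0856]
ee_rot: [-2.309, -2.13, 0.0]
ft_force: [-3.4, 1.0, 8.1]
opening: 0.0005
```

>>> play_rows([
  [[0,0,0],[0,0,2],0],
  [[0,0,0],[0,0,1],0],
])

```text
time: 17.35
tcp_pos: [0.472, -0.0996, 0.083]
ee_rot: [-2.309, -2.13, 0.0]
ft_force: [-9.2, 3.2, 25.7]
opening: -0.0
```

>>> play_rows([
  [[0,0,0],[0,0,1],0],
  [[0,0,0],[0,0,0],0],
])

```text
time: 17.6
tcp_pos: [0.472, -0.0996, 0.0829]
ee_rot: [2.309, 2.13, -0.001]
ft_force: [-12.5, 3.2, 32.9]
opening: 0.0005
```

Bottom stop reached (z 0.083, force 33 N). Now rise clear and check.

>>> play_rows([
  [[0,0,0],[0,0,-5],0],
  [[0,0,0],[0,0,-30],0],
  [[0,0,0],[0,0,-50],0],
  [[0,0,0],[0,0,-50],0],
  [[0,0,0],[-50,-10,0],0],
  [[0,0,0],[-50,-10,0],0],
  [[0,0,0],[-50,-10,0],0],
  [[0,0,0],[0,0,0],0],
])

```text
time: 18.6
tcp_pos: [0.4285, -0.2504, 0.2165]
ee_rot: [2.315, 2.123, -0.001]
ft_force: [0.1, 0.4, -0.1]
opening: 0.0002
```

```bash
python3 - <<'E'
from plan import *
o=monitor.get_obs();print(o['time'],o['tcp_pos'],o['ft_force'])
for n in ['scene','side']:
    p,T=grab(n); save(p,n+'9.png',(130,80,340,260) if n=='side' else (90,150,350,290),3)
    for l in ['lift_handle','carriage_top','shelf_home','spindle_tip','coil_center','wrench','jar','spare_bobbin','oil','micrometer','screwdriver']:
        print(l,[(np.round(w(T,d['position']),3).tolist(),round(d['confidence'],2)) for d in vision.tip_of(l,p)][:4])
E
```

```text
18.6 [ 0.42851127 -0.25042826  0.21649431] [ 0.08154155  0.36620286 -0.0540056 ]
lift_handle [([0.473, -0.1, 0.072], 0.56)]
carriage_top [([0.591, -0.109, 0.03], 0.89)]
shelf_home [([0.602, 0.004, 0.117], 0.66)]
spindle_tip [([0.594, -0.107, 0.115], 0.6)]
coil_center [([0.602, 0.004, 0.139], 0.86), ([0.594, 0.161, 0.022], 0.82), ([0.36, -0.137, 0.025], 0.73), ([0.378, 0.056, 0.024], 0.61)]
wrench [([0.475, 0.069, 0.001], 0.58)]
jar [([0.454, -0.265, 0.003], 0.88), ([0.67, -0.384, -0.001], 0.37)]
spare_bobbin []
oil [([0.674, -0.385, -0.001], 0.63)]
micrometer [([0.532, -0.472, -0.001], 0.58), ([0.453, -0.264, 0.006], 0.24)]
screwdriver [([0.332, -0.336, 0.004], 0.5)]
lift_handle [([0.471, -0.107, 0.077], 0.58), ([0.59, -0.114, 0.03], 0.25)]
carriage_top [([0.59, -0.111, 0.031], 0.7)]
shelf_home [([0.606, 0.012, 0.114], 0.56)]
spindle_tip [([0.592, -0.103, 0.116], 0.88)]
coil_center [([0.596, 0.169, 0.024], 0.93), ([0.357, -0.138, 0.02], 0.76), ([0.452, -0.257, 0.003], 0.67), ([0.379, 0.059, 0.021], 0.64)]
wrench [([0.476, 0.069, -0.002], 0.86)]
jar [([0.452, -0.258, 0.004], 0.94)]
spare_bobbin [([0.744, -0.096, 0.002], 0.75)]
oil [([0.673, -0.384, 0.0], 0.8)]
micrometer [([0.538, -0.473, 0.003], 0.58), ([0.605, 0.009, 0.115], 0.5)]
screwdriver [([0.338, -0.333, -0.001], 0.63)]
```

View pics/scene9.png

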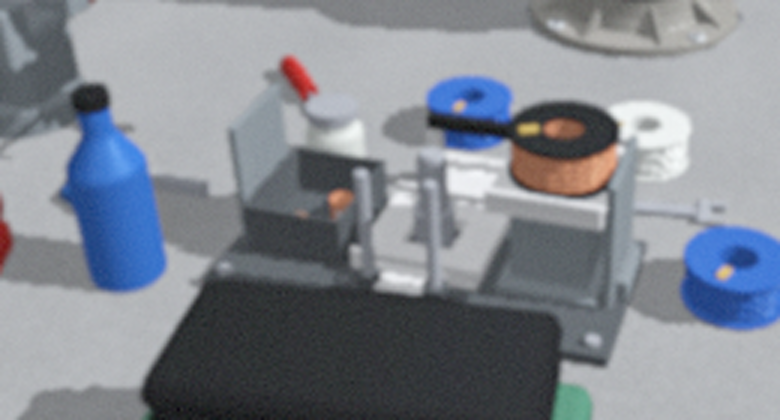

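View pics/side9.png

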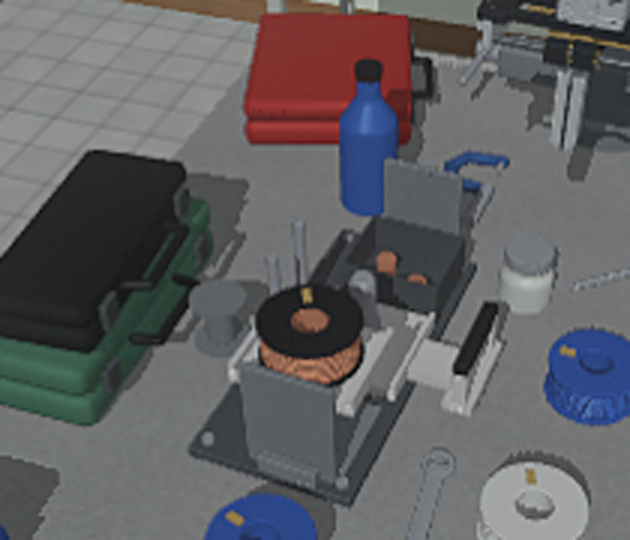

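The carriage is down, the coil sits flat on the shelf, and the bystanders are unmoved. One overlay check of the coil against the home position before handing in.

```bash
python3 - <<'E'
from plan import *
O=np.array([.592,-.111]);a=-.087;c,s=np.cos(a),np.sin(a)
for n in ['scene','side']:
    p,T=grab(n);k=6;img=cv2.resize(p['color'][:,:,::-1],None,fx=k,fy=k)
    L=[]
    for yy,col in [(.119,(0,255,0)),(.113,(0,0,255))]:
        t=np.linspace(0,6.28,60);x=.048*np.cos(t);y=yy+.048*np.sin(t)
        q=np.c_[O[0]+c*x-s*y,O[1]+s*x+c*y,np.full(60,.16)]
        u=proj(p,T,q);cv2.polylines(img,[np.int32((u+.5)*k)],True,col,1)
    m=np.int32(u.mean(0)*k); L.append(img[max(m[1]-170,0):m[1]+170,max(m[0]-200,0):m[0]+200])
    cv2.imwrite(f'pics/h_{n}.png',L[0])
a=cv2.imread('pics/h_scene.png');b=cv2.imread('pics/h_side.png');cv2.imwrite('pics/h.png',np.hstack([a,b]))
E
```

```text
(no output)
```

View pics/h.png

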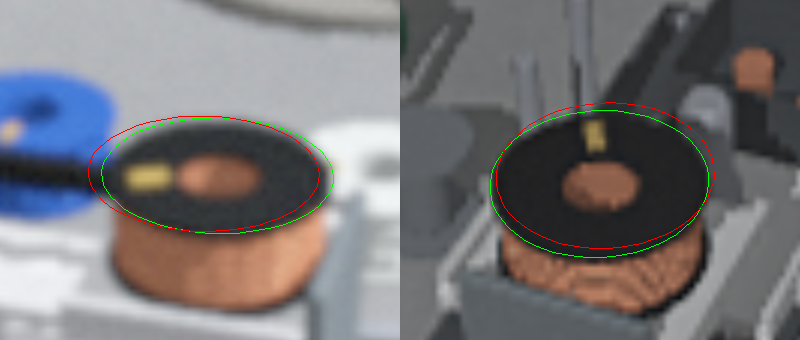

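The coil matches the green (home) ring in both views. Handing in.

```bash
python3 -c "
from h import *
print(r.job_done(), monitor.get_obs()['time'])"
```

```text
the job is handed in; nothing more can be done
the job is handed in; nothing more can be done
```

The job is done and handed in at about 19 s of the 51 s allowed. I gripped the handle and raised the carriage to its upper stop. Then I pushed the coil flat along stand +y onto the shelf until it met the end stop, and pressed the empty carriage back to its bottom stop.

- **Carriage up:** force rose to 43 N at the stop, with the handle at z 0.163 m as expected.
- **Coil home:** the push met 11.6 N at the predicted stop position. Overlays in the scene and side views match the coil's home position.
- **Carriage down:** force rose to 33 N at the stop. The handle top is at 0.083 m and the carriage's top face at about 0.030 m, so it is fully down.
- **Bench:** the wrench, jar, bobbin, oil, micrometer and screwdriver were found within a few mm of where they started. I did not re-check the hammer, which is far from where the arm worked.

In the last side view the coil network missed the coil on the shelf and gave a false hit at the jar. The scene view had it at y 0.004 m against an expected 0.0075 m, within the network's error. I went by the overlays and the contact forces.

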